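# Slip the last soap bar into a tight row in the packing tray

### The job

One bar is missing from the row of soap bars standing in the low grey tray, and the gap it left has closed up a little. Take the matching loose bar from the bench and slide it down into that gap so that it spreads its neighbours apart, keeping hold of it (no dropping) until it stands on the tray floor like the rest, square in the row, with the row still upright.

Things in the scene. Friction and masses are not known exactly. Their poses are not given: they have to be found in the camera images.
- soap_bar: loose green soap bar standing on the bench among other soaps (60 mm square block, 58 mm round cake, 92 mm long bar). 58 mm long (x), 34 thick (y), 52 high (z). Long sides bevelled: thickness narrows from 34 to 22 mm over the lowest and the top 15 mm, so its foot is a wedge; grip the flat upright ends, 58 mm apart. 0.1 kg, smooth. Origin: centre of underside; either way round is alike.
- left_bar: row bar on the gap's +y side (tray axes): loose, same shape and size as soap_bar, standing on the tray floor, its x axis along the tray's x. Origin: centre of its underside. One more such bar stands 1 mm beyond it, then 10 mm or more of free floor to the tray's end wall.
- right_bar: row bar on the gap's -y side, otherwise like left_bar, with one more bar and free floor beyond it. The gap between left_bar and right_bar is 23 to 28 mm at their widest, 35 to 40 mm between their bevelled tops; they slide apart under a few newtons when a bar is pushed down midway between them.
- tray: low grey plastic tray fixed to the bench, 132 mm (x) by 208 mm (y), walls 4 mm thick and 18 mm high, floor 5 mm thick. Origin: centre of its underside, on the bench. The row runs along its y axis, midway between its long walls, with about 33 mm of free floor on each side of the row for the fingers.
Things that resemble listed ones, but are neither listed nor needed, are in the scene too. Leave any blue or orange look-alike of the soap_bar alone.

How it is judged:
On the way:
1. the fingers still hold the bar when it is down between its neighbours, its underside within 15 mm of the tray floor (contact force between soap_bar and the fingers above 1 N and z of soap_bar in the frame of tray below 0.02 m and y of soap_bar in the frame of left_bar between -0.06 and -0.025 m and y of soap_bar in the frame of right_bar between 0.025 and 0.06 m and horizontal distance between soap_bar and tray below 0.06 m), for 0.1 s.
At the end, for the whole second after the job is handed in: The bar rests released between left_bar and right_bar, its centre 25 to 60 mm from each and within 15 mm of the tray's middle line, square to the tray within 11 degrees. All three are upright within 10 degrees and within 10 mm of the tray floor; both neighbours within 90 mm of the tray's centre (z of each of soap_bar, left_bar, right_bar in the frame of tray below 0.015 m and x of soap_bar in the frame of tray between -0.015 and 0.015 m and angle between each of soap_bar, left_bar, right_bar's own z axis and vertical below 0.18 rad and angle between the x axis of soap_bar and the x axis of tray, either way round below 0.2 rad and y of soap_bar in the frame of left_bar between -0.06 and -0.025 m and y of soap_bar in the frame of right_bar between 0.025 and 0.06 m and horizontal distance between each of left_bar, right_bar and tray below 0.09 m and linear speed of soap_bar below 0.02 m/s); the robot touches nothing.
It fails at once if a neighbour in the row is knocked over (angle between any of left_bar, right_bar's own z axis and vertical above 0.7 rad).
It also fails if it takes over 38 s, if anything falls off the work surface, if the arm or the gripper's body presses on something with over 40 N, if the wrist force passes 120 N, or if a joint passes its speed limit or range.

### The arm

A 7-joint arm with a two-finger parallel gripper is mounted at the origin on the work surface. World frame = base frame: x ahead of the robot, y to its left, z up, the work surface at z = 0. Lengths are in m, angles in rad, forces in N, time in s.
With the tool pointing down it reaches from about 0.4 to 0.85 m from the base axis. Payload 6.9 kg.
Tool frame: the origin (TCP) lies midway between the tips of the shut fingers; the grasp point (between the pads) lies behind it (ctrl.pinch_z is the z of the grasp point in the tool frame, in m); z points along the fingers, y is the direction in which the jaws open and shut (so a half turn about z gives the same grasp; the last joint's range is limited). The gripper opens to 85 mm and grips with 20 to 120 N. Pads are 22 mm wide; open, the fingers measure 114 mm over their backs; the gripper's body (76 mm by 85 mm) begins 54 mm behind the grasp point. The pads swing forward as they close: fully open they stand 13 mm farther back than shut.
Start: joints at [1.371, 0.507, -0.238, 1.5, 0.126, 1.149, -0.155], TCP at [0.188, -0.596, 0.231] pointing down, gripper open.
Joint ranges: [-3.08, 3.08], [-0.24, 2.05], [-1.43, 1.35], [0, 2.5], [-1.52, 4.66], [0.17, 1.96], [-2.89, 2.89]. Speed limits (rad/s): [2.39, 2.39, 3.14, 3.14, 3.14, 3.14, 3.14].

### API

Orientations are given as a unit quaternion [w, x, y, z].
In Python, from station import ctrl, get_state, vision, ticket, models gives the robot as it stands. Calls block until the motion is done:
- ctrl.movep(position, orientation): joint-space move of the TCP to a pose.
- ctrl.movel(position, frame=None, max_speed=0.15): straight line of the TCP; frame=None keeps the orientation; max_speed is the mean speed in m/s.
- ctrl.set_joints(angles): joint-space move.
- ctrl.ungrasp() and ctrl.close_gripper(force=None): open the fingers fully, or close them until they stop; force is the grip in N (None keeps the last).
- ctrl.pause(seconds).
- ctrl.ik(position, orientation): joint angles nearest the present ones, or None.
- get_state(): the state.
- vision.grab_frame(name): name is "side" or "top" or "wrist"; returns (picture, depth): 384x512x3 uint8, blue, green, red; 384x512 float32, m along the optical axis (not along the pixel's ray), 0 where there is no reading.
- vision.camera_info(name): a dict with "mtx" (3x3 intrinsics, pixels), "dist_coeffs" ([k1, k2, p1, p2, k3] as OpenCV has them; the pictures are not rectified), "R" (3x3) and "t" (3): a world point X has camera coordinates R X + t; the wrist camera has in their place "hand_eye" (4x4, takes a point from camera to tool coordinates, whose origin is the TCP and whose axes are the flange's). Camera axes: x right, y down, z forward; pixel columns grow to the right and rows downward; lengths in m; the calibration is good to about 2 mm. A picture is of the moment at which its call begins: read the wrist's pose just before it. camera_info takes no time and is no camera call.
A pose or a line that the arm cannot do raises ctrl.Unreachable and nothing moves.
- ticket.close_job(): hands the job in, once; it reports no verdict.
Trained networks look in the newest picture that a camera, given by its name, has taken for a name from the list of things; names that differ only in an ending like _2 or _b are one class to them, and where a whole thing is asked for, a point or a joint stands for the part that bears it (a point fixed in the world has none). Each returns a list of dicts, best first, with "p" (0 to 1); they miss things now and then, are a little off and sometimes report something else, mostly with a low value. They report only what shows in the picture. A call takes as long as a camera call. They do not tell look-alikes from the thing itself.
- models.recognise(camera, target): "point" ([column, row] in pixels, amid what is visible of it).
- models.masks_of(camera, target): "mask" (384x512 bool, what is visible of it) and "point" ([column, row] in pixels, amid what is visible of it).
The state is a dict: "time": time; "qpos": joint angles; "qd": joint speeds; "tau": joint torques, N m; "tcp_pos": TCP position; "eef_rot": TCP orientation; "contact_force": force on the tool from outside, world axes, zero at the start; "wrist_torque": the same for the moment, N m; "width": finger opening in m.
Only numpy, scipy, OpenCV 4.12 (cv2) and the standard library are available. Lean on these libraries where they do the work, as an engineer would, in place of code of your own. Each camera call takes 0.05 s, during which the arm holds its last target. There are 200 camera calls.

## Working session

There is one attempt and no reset: what is moved stays moved. The work goes in short steps, each a Python script; the robot and the scene stay as the last script left them, time stands still between calls to the robot, and variables do not carry over. Pictures are saved under pics/ and viewed, about 8 in all and at most 12, crops included, and the job is handed in when it is done.

```bash
mkdir -p pics; ls
python3 - <<'E'
from station import ctrl, get_state, vision, models
import cv2, numpy as np
s=get_state(); print(s["time"],s["tcp_pos"],s["eef_rot"],s["width"],ctrl.pinch_z)
ims=[]
for c in ("top","side"):
    im,d=vision.grab_frame(c); np.savez(f"pics/{c}0.npz",im=im,d=d); ims.append(im)
    for t in ("soap_bar","left_bar","right_bar","tray"):
        print(c,t,[(np.round(r["point"]).tolist(),round(r["p"],2)) for r in models.recognise(c,t)])
    i=vision.camera_info(c); print(i["t"],i["R"])
cv2.imwrite("pics/a.png",cv2.resize(np.vstack([ims[0],ims[1]]),(400,600)) if 0 else ims[0]); cv2.imwrite("pics/b.png",ims[1])
E
```

```text
pics
0.0 [ 0.18794388 -0.59554608  0.23043429] [-8.80621968e-04  9.88337714e-01  1.52275323e-01 -1.19945421e-04] 0.08552862244779538 -0.0187
top soap_bar [([290.0, 131.0], 0.7), ([297.0, 182.0], 0.6), ([252.0, 186.0], 0.57)]
top left_bar [([135.0, 236.0], 0.87)]
top right_bar [([159.0, 231.0], 0.7)]
top tray [([151.0, 229.0], 0.76)]
[-0.0061709   0.58267962  1.01357384] [[-0.00131499 -0.99999545  0.00271443]
 [-0.99778614  0.00113158 -0.06649462]
 [ 0.06649125 -0.00279586 -0.99778309]]
side soap_bar [([237.0, 167.0], 0.75), ([274.0, 179.0], 0.72), ([247.0, 202.0], 0.57)]
side left_bar [([213.0, 286.0], 0.69)]
side right_bar [([227.0, 262.0], 0.79)]
side tray [([220.0, 277.0], 0.81)]
[0.44420368 0.28988973 0.83003684] [[-0.76430462 -0.64463407 -0.01689293]
 [-0.44496023  0.54616193 -0.70973061]
 [ 0.4667428  -0.5349337  -0.70427061]]
```

View pics/a.png

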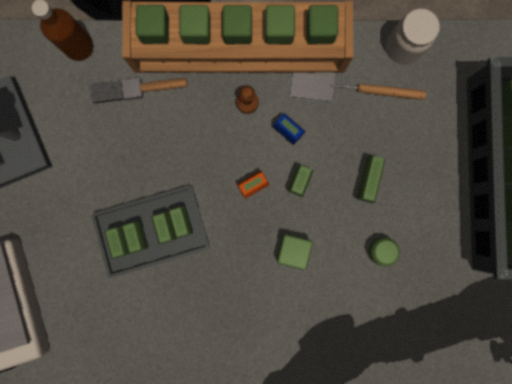

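View pics/b.png

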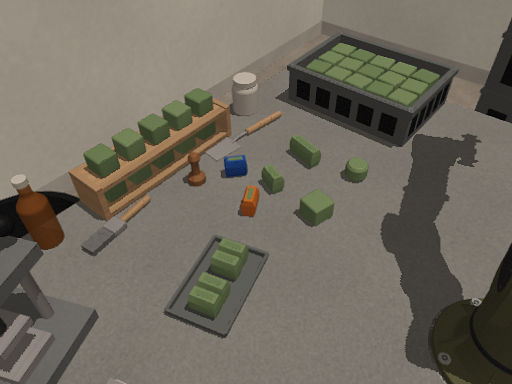

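The top view shows the soap_bar candidates: green bar (301,180), blue look-alike (290,128), orange look-alike (253,184), long green bar (372,178), block (295,251) and round cake (385,251). By the description I choose the green one at (301,180). The tray row has bars at (115,242), (133,237), (163,228) and (179,222), with the gap at about (148,232).

```bash
cat > h.py <<'E'
import numpy as np, cv2
from station import ctrl, get_state, vision, models
from scipy.spatial.transform import Rotation as Ro
def quat(yaw):  # tool down, jaw (tool y) axis: at yaw 0 tool x = world x
    q=(Ro.from_euler('z',yaw)*Ro.from_quat([1,0,0,0])).as_quat(); return q[[3,0,1,2]]
def cloud(name,im,d,pose=None):
    i=vision.camera_info(name)
    v,u=np.mgrid[:384,:512]
    p=cv2.undistortPoints(np.stack([u,v],-1).reshape(-1,1,2).astype(float),np.array(i["mtx"]),np.array(i["dist_coeffs"])).reshape(384,512,2)
    P=np.dstack([p*d[...,None],d])
    if pose is None: return (P-i["t"])@np.array(i["R"])
    H=np.array(i["hand_eye"]); q=np.array(pose["eef_rot"])
    return (P@H[:3,:3].T+H[:3,3])@Ro.from_quat(q[[1,2,3,0]]).as_matrix().T+pose["tcp_pos"]
def greens(im):
    h=cv2.cvtColor(im,cv2.COLOR_BGR2HSV)
    return cv2.inRange(h,(35,60,40),(85,255,255))
def blobs(W,m,zmin,zmax,amin=60,ops=1):
    m=((m>0)&(W[...,2]>zmin)&(W[...,2]<zmax)).astype(np.uint8)
    n,l,s,c=cv2.connectedComponentsWithStats(m,connectivity=4)
    out=[]
    for k in range(1,n):
        if s[k,4]<amin: continue
        p=W[l==k]; r=cv2.minAreaRect((p[:,:2]*1000).astype(np.float32))
        (w,h),a=r[1],r[2]
        if w<h: w,h,a=h,w,a+90
        a=(a+90)%180-90
        out.append((c[k].round().tolist(),np.round(r[0],1).tolist(),round(w,1),round(h,1),round(a,1),round(np.median(p[:,2])*1000,1)))
    return out
E
python3 - <<'E'
from h import *
z=np.load("pics/top0.npz"); W=cloud("top",z["im"],z["d"])
for b in blobs(W,greens(z["im"]),0.042,0.075): print(b)
g=W[200:330,150:280,2]; print("bench z",np.median(W[300:330,100:250,2]))
# tray rect
tm=(W[...,2]>0.010)&(W[...,2]<0.03); tm[:, 215:]=0; tm[:,:85]=0; tm[:180]=0; tm[275:]=0
p=W[tm]; print("tray",cv2.minAreaRect((p[:,:2]*1000).astype(np.float32)))
cr=z["im"][95:275,85:400]; cv2.imwrite("pics/c.png",cv2.resize(cr,None,fx=2.5,fy=2.5,interpolation=cv2.INTER_CUBIC))
E
```

```text
([289.0, 126.0], [709.0, -73.5], 35.1, 10.3, 49.7, np.float64(54.6))
([372.0, 179.0], [603.3, -240.4], 90.8, 31.1, -15.9, np.float64(53.3))
([301.0, 180.0], [600.1, -96.0], 56.6, 31.1, -21.6, np.float64(52.8))
([171.0, 225.0], [511.6, 164.3], 69.9, 57.9, -71.6, np.float64(57.5))
([125.0, 240.0], [482.7, 255.7], 69.3, 57.6, -74.0, np.float64(57.6))
([294.0, 252.0], [457.3, -82.4], 60.3, 59.6, 75.4, np.float64(53.3))
([386.0, 252.0], [457.9, -263.8], 53.2, 48.8, 78.9, np.float64(45.4))
bench z 0.0015870350371612384
tray ((498.9548034667969, 211.97914123535156), (138.0001983642578, 214.9136962890625), 16.09879493713379)
```

View pics/c.png

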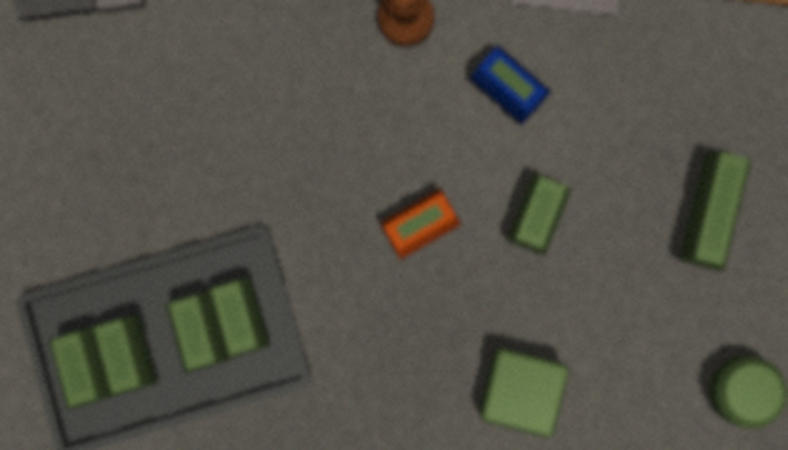

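The chosen crop shows the green bar at (600,-96) mm with yaw of about -22°, bevelled and of the right size. The tray row runs at about 16°. Next I move above the bar with the wrist camera.

Run:
```python
from h import *
for y in (68.4,-111.6): print(y,ctrl.ik([.6,-.096,.2],quat(np.radians(y))))
for y in (106,-74): print(y,ctrl.ik([.498,.21,.2],quat(np.radians(y))))
ctrl.movep([.6,-.096,.2],quat(np.radians(68.4)))
s=get_state(); im,d=vision.grab_frame("wrist"); print(s["time"],s["qpos"])
np.savez("pics/w1.npz",im=im,d=d)
W=cloud("wrist",im,d,s)
for b in blobs(W,greens(im),0.03,0.075,300): print(b)
for b in blobs(W,greens(im),0.047,0.075,300): print("top",b)
cv2.imwrite("pics/d.png",im)
```

```text
68.4 [ 0.55776577  0.57856608 -0.73333915  1.59161778  0.41595328  1.13337755
 -0.65046175]
-111.6 [ 0.76764655  0.7550647  -1.22562687  1.58907442  0.72778006  1.32311294
  2.2050473 ]
106 [ 0.33368307  0.75036619 -1.40903616  1.76461401  0.76817856  1.31951164
 -0.9741147 ]
-74 [ 0.283277    0.64681195 -1.22498629  1.76506081  0.65145434  1.20843713
  2.29342793]
2.8083 [ 0.5592477   0.57855603 -0.7319891   1.59140962  0.41609348  1.13349948
 -0.65037364]
([505.0, 20.0], [861.0, -54.7], 43.5, 4.4, -88.0, np.float64(37.6))
([204.0, 71.0], [595.5, 1.4], 36.9, 10.7, -60.5, np.float64(53.6))
([360.0, 104.0], [710.6, -73.2], 37.4, 12.0, 48.6, np.float64(53.8))
([255.0, 166.0], [603.3, -95.3], 58.1, 33.6, -21.7, np.float64(52.8))
([117.0, 207.0], [460.2, -81.6], 59.8, 59.2, -14.7, np.float64(52.6))
([306.0, 286.0], [606.3, -238.2], 91.3, 31.2, -13.9, np.float64(52.4))
([193.0, 336.0], [460.0, -257.6], 54.9, 44.3, -1.5, np.float64(44.1))
top ([204.0, 71.0], [595.5, 1.4], 36.9, 10.7, -60.5, np.float64(53.6))
top ([360.0, 104.0], [710.6, -73.2], 37.4, 12.0, 48.6, np.float64(53.8))
top ([255.0, 170.0], [603.6, -95.3], 55.0, 26.7, -21.9, np.float64(53.1))
top ([114.0, 209.0], [460.2, -81.8], 59.4, 59.3, -14.1, np.float64(52.8))
top ([307.0, 291.0], [606.2, -238.7], 89.0, 26.7, -15.3, np.float64(53.1))
```

View pics/d.png

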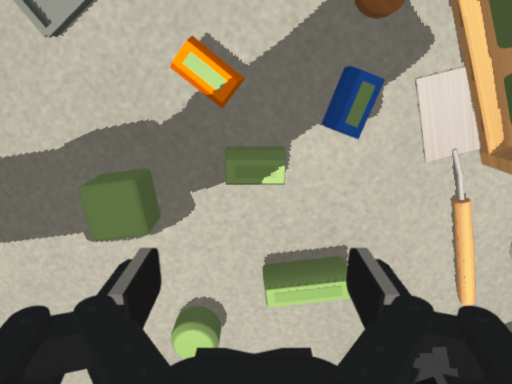

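The wrist view confirms it: green bar at (255,166), orange at (207,72), blue at (353,102). The bar's pose is (603.4, -95.4) mm, yaw -21.7°. Time to grasp it.

Run:
```python
from h import *
q=quat(np.radians(68.3))
ctrl.movep([.6034,-.0954,.10],q)
ctrl.movel([.6034,-.0954,.016],max_speed=.1)
ctrl.close_gripper(60); s=get_state(); print(s["time"],s["width"],s["tcp_pos"],s["contact_force"])
for zz in (.2,.12,.05,.02):
  for y in (106,-74): print(zz,y,np.round(ctrl.ik([.498,.21,zz],quat(np.radians(y))),2) if ctrl.ik([.498,.21,zz],quat(np.radians(y))) is not None else None)
ctrl.movel([.6034,-.0954,.17],max_speed=.2)
s=get_state(); print(s["time"],s["width"],s["tcp_pos"],s["contact_force"])
for y in (106,-74): print(y,ctrl.ik([.525,.12,.2],quat(np.radians(y))))
```

```text
4.7083 0.05731324168423424 [ 0.60389865 -0.09541073  0.01677714] [-0.52678019 -0.36826088  7.09099995]
0.2 106 [ 0.15  0.52 -0.92  1.77  0.47  1.09 -0.65]
0.2 -74 [-1.11  0.65  1.15  1.78 -0.65  1.15 -2.62]
0.12 106 [ 0.09  0.61 -0.85  1.87  0.57  0.92 -0.74]
0.12 -74 [-1.09  0.78  1.15  1.88 -0.83  1.06 -2.45]
0.05 106 [ 0.03  0.69 -0.76  1.94  0.68  0.78 -0.84]
0.05 -74 [-1.    0.8   0.95  1.95 -0.88  0.87 -2.43]
0.02 106 [ 0.01  0.73 -0.72  1.96  0.73  0.73 -0.88]
0.02 -74 [-0.99  0.86  0.95  1.97 -0.97  0.85 -2.35]
5.625 0.05719350172419416 [ 0.60252682 -0.09565318  0.16869228] [ 0.53323221  0.09630366 -2.08089878]
106 [ 0.3323956   0.52555374 -0.93580185  1.77115232  0.47338195  1.08851991
 -0.48689202]
-74 [-0.94223458  0.64563772  1.15203988  1.78644769 -0.64685345  1.14843617
 -2.4419379 ]
```

Run:
```python
from h import *
ctrl.movep([.525,.11,.2],quat(np.radians(106)))
ctrl.pause(.2)
s=get_state(); im,d=vision.grab_frame("wrist"); print(s["time"],s["width"],s["tcp_pos"],s["eef_rot"])
np.savez("pics/w2.npz",im=im,d=d,pos=s["tcp_pos"],rot=s["eef_rot"])
W=cloud("wrist",im,d,s)
for b in blobs(W,greens(im),0.03,0.075,300): print(b)
for b in blobs(W,greens(im),0.0535,0.075,100): print("top",b)
for b in blobs(W,greens(im),0.1,0.3,100): print("held",b)
cv2.imwrite("pics/e.png",im)
```

```text
6.7167 0.05787371454636981 [0.52567765 0.10811755 0.19943399] [-1.51119671e-04  6.03416750e-01  7.97425874e-01 -4.22298220e-04]
([253.0, 18.0], [490.1, 236.0], 57.4, 25.6, 16.0, np.float64(57.8))
([257.0, 107.0], [513.2, 165.2], 68.2, 59.8, -74.1, np.float64(57.8))
([506.0, 316.0], [860.3, 25.7], 42.5, 5.1, -88.8, np.float64(39.6))
top ([253.0, 14.0], [489.6, 237.0], 55.2, 20.9, 16.5, np.float64(58.2))
top ([255.0, 88.0], [507.4, 181.6], 55.5, 25.7, 15.8, np.float64(58.2))
top ([258.0, 129.0], [518.6, 148.8], 55.3, 26.5, 15.9, np.float64(58.1))
held ([253.0, 269.0], [525.7, 110.4], 58.7, 29.5, 16.4, np.float64(234.4))
```

View pics/e.png

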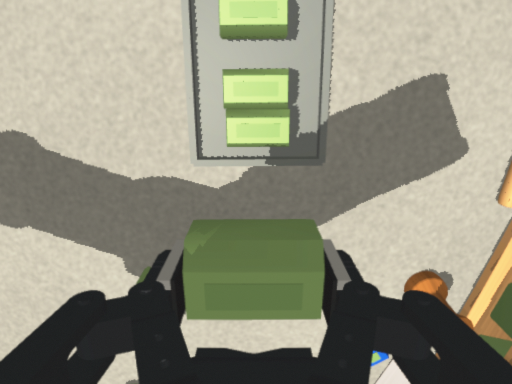

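The wrist view shows the held bar square in the fingers at (253,269), the near pair at (256,88) and (258,129), the left bar at (253,14), and the gap between at about row 50. Both cameras put the gap centre at about (498, 211) mm, and its width is about 26 mm.

Run:
```python
from h import *
T=np.array([.4978,.2107]); q=quat(np.radians(106.2))
def rep(k): 
    s=get_state(); print(k,round(s["time"],2),np.round(s["tcp_pos"],4),np.round(s["contact_force"],2),np.round(s["wrist_torque"],2),round(s["width"],4)); return s
ctrl.movep([*T,.11],q); ctrl.pause(.3); s=rep("above")
cmd=T+np.clip(T-s["tcp_pos"][:2],-.004,.004)
ctrl.movel([*cmd,.078],max_speed=.08); ctrl.pause(.2); s=rep("pre")
f0=np.array(s["contact_force"])
for z in (.066,.058,.050,.042):
    ctrl.movel([*cmd,z],max_speed=.04); s=rep(z)
    if np.linalg.norm(s["contact_force"]-f0)>15: print("STOP"); break
im,d=vision.grab_frame("side"); im2,_=vision.grab_frame("top")
v=np.hstack([cv2.resize(im[200:350,140:300],(400,375)),cv2.resize(im2[170:290,80:220],(400,375))]); cv2.imwrite("pics/f.png",v)
```

```text
above 7.67 [0.4986 0.2098 0.1105] [-0.08 -0.58 -1.6 ] [-0.01 -0.    0.03] 0.0575
pre 8.43 [0.4972 0.2118 0.0784] [-0.02  0.92 -1.26] [ 0.   -0.01  0.  ] 0.0572
0.066 8.88 [0.4968 0.2116 0.0657] [ 0.62 -0.63 -1.54] [-0.01 -0.05  0.  ] 0.0575
0.058 9.22 [0.4968 0.2115 0.0577] [-0.   -0.24 -0.86] [0.03 0.   0.05] 0.0575
0.05 9.57 [0.4968 0.2115 0.0497] [-0.42 -0.02 -1.64] [-0.02  0.02  0.04] 0.057
0.042 9.93 [0.4968 0.2115 0.0417] [ 0.98 -0.77 -0.75] [ 0.02  0.03 -0.  ] 0.0572
```

View pics/f.png

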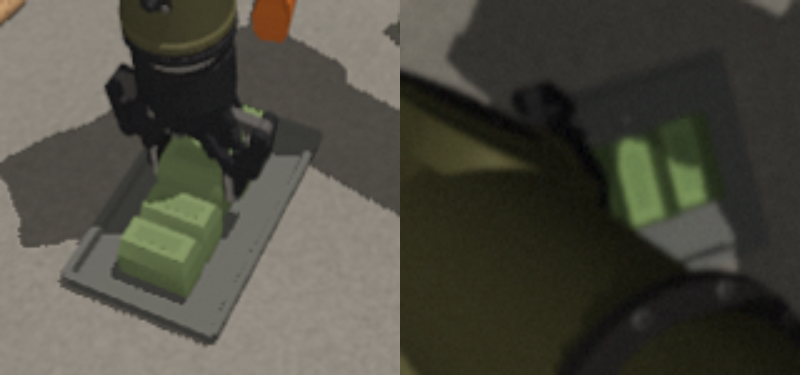

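The bar is entering the gap centrally: in the side half it sits at about (190,160), between neighbours that are still upright. I continue downward slowly.

Run:
```python
from h import *
def rep(k): 
    s=get_state(); print(k,round(s["time"],2),np.round(s["tcp_pos"],4),np.round(s["contact_force"],2),np.round(s["wrist_torque"],2),round(s["width"],4)); return s
p=np.array(get_state()["tcp_pos"])
for z in (.038,.034,.030,.027,.0245,.0225,.021):
    ctrl.movel([.4973,.2110,z],max_speed=.025); s=rep(z)
    if s["contact_force"][2]>20 or np.linalg.norm(s["contact_force"][:2])>15: print("STOP"); break
```

```text
0.038 10.33 [0.4972 0.2109 0.0378] [-0.37  1.26 -0.96] [ 0.    0.01 -0.04] 0.0571
0.034 10.64 [0.4972 0.2109 0.0338] [ 0.49  0.17 -1.58] [-0.03  0.04 -0.06] 0.057
0.03 10.95 [0.4972 0.2109 0.0298] [-0.41 -0.21 -1.82] [0.   0.05 0.02] 0.0567
0.027 11.22 [0.4972 0.2109 0.0268] [ 0.34  0.09 -1.6 ] [-0.04 -0.03  0.02] 0.0572
0.0245 11.47 [0.4972 0.211  0.0244] [-0.46 -0.73 -1.46] [-0.05  0.04  0.  ] 0.0571
0.0225 11.72 [0.4972 0.2109 0.0224] [-0.31 -0.22 -1.06] [-0.03 -0.    0.01] 0.0575
0.021 11.97 [0.4974 0.2111 0.0217] [-1.12 -1.29  7.35] [-0.29  0.4  -0.04] 0.0573
```

The bar seated on the floor (7 N, TCP 0.0217, as predicted). I release it, rise and check.

Run:
```python
from h import *
ctrl.pause(.3); ctrl.ungrasp(); s=get_state(); print(s["time"],s["width"],np.round(s["contact_force"],2))
ctrl.movel([.4973,.2110,.12],max_speed=.1); ctrl.movep([.51,.165,.22],quat(np.radians(106.2)))
ctrl.pause(.2); s=get_state(); im,d=vision.grab_frame("wrist"); print(s["time"],s["contact_force"])
W=cloud("wrist",im,d,s)
for b in blobs(W,greens(im),0.0535,0.075,100): print("top",b)
tm=(W[...,2]>0.012)&(W[...,2]<0.03)&(np.hypot(W[...,0]-.498,W[...,1]-.211)<.15)
print("tray",cv2.minAreaRect((W[tm][:,:2]*1000).astype(np.float32)))
im2,_=vision.grab_frame("side")
cv2.imwrite("pics/g.png",np.hstack([cv2.resize(im,(450,338)),cv2.resize(im2[200:350,140:300],(350,338))]))
```

```text
12.6667 0.08537979644587183 [ 0.31 -0.11  0.09]
14.525 [ 0.02862936  0.74377014 -0.59638418]
top ([254.0, 42.0], [478.1, 275.9], 54.9, 25.8, 16.3, np.float64(58.2))
top ([255.0, 82.0], [487.9, 243.8], 55.6, 26.3, 16.2, np.float64(58.3))
top ([256.0, 121.0], [498.3, 211.0], 55.3, 26.4, 14.7, np.float64(58.2))
top ([256.0, 157.0], [508.4, 178.0], 54.5, 26.4, 18.0, np.float64(58.2))
top ([258.0, 190.0], [519.4, 146.5], 55.2, 24.3, 16.4, np.float64(58.2))
tray ((500.4952087402344, 212.4095458984375), (139.21778869628906, 214.21835327148438), 16.272048950195312)
```

View pics/g.png

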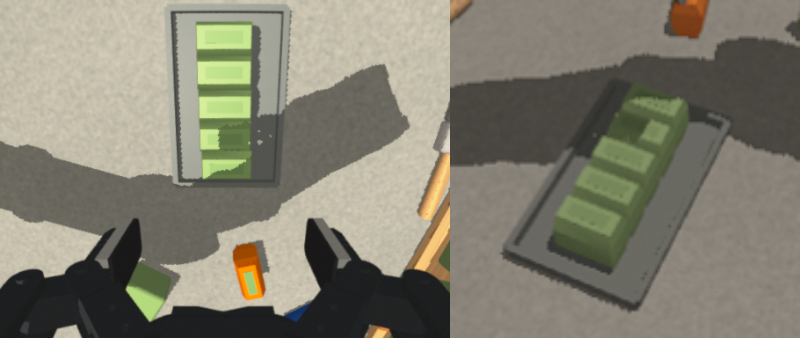

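The picture shows five upright, evenly spaced bars. The inserted one is in the middle at (222,107), at the same height as the rest, and nothing is touching the robot. I hand the job in.

```bash
python3 -c "
from station import ticket; ticket.close_job()"
```

```text
the job is handed in; nothing more can be done
```

I took the matching green bar from the bench, slid it down into the gap while still gripped, released it on the tray floor and handed the job in at about 14.5 s. No verdict was reported.

- **Insertion:** The bar met the tray floor with about 7 N of contact force, at the tool height I expected. The fingers still held it then.
- **Final wrist view:** All five bars have their tops at about 58 mm and centres about 33–35 mm apart. The inserted bar is about 2.5 mm from the measured tray centre and 1–2° off square. Its neighbours are about 34 mm to each side and upright, and the open gripper was clear of everything.
- **Disagreements:** The row's measured direction and the bars' own angles differed by 1–2°. The top and wrist cameras differed by about 3 mm on the loose bar, and I used the wrist reading. Contact force stayed near zero until the floor, so I saw no clear sign of the wedge pushing, though the pictures show the neighbours did spread. No check failed.

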